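Show a fossil toe bone to the inspection camera

TASK

Pick the brown fossil toe bone out of the padded tray and hold it up to the inspection camera: the pale broken end in focus, 11 cm straight out from the lens, facing squarely into it along the camera's own tilted line of sight, the knuckles pointing directly away and the bone's upper side still on top. Finish while still holding it there, motionless in the gripper with nothing else carrying it; leave the other fossils, the tools and the camera where they are.

Things in the scene. Friction and masses are not known exactly. Their poses are not given: they have to be found in the camera images.
- toe_bone: brown fossil toe bone, 90 mm long, about 120 g, lying flat in the tray. Origin: middle of its underside; x runs along it to the pale broken end, z out of its upper side. Grip the shaft (x -15 to +20 mm): 22 mm wide, 3 to 25 mm above the underside. Broken end (x 24 to 45): 38 mm wide, 28 tall. Knuckle end (x -45 to -17): two round discs, 37 mm wide over both, 28 tall
- broken_face (a point): centre of the bone's flat broken face (pale with a dark middle): 45 mm from the origin along the bone's x, 14 mm above its underside; axes as the bone's
- knuckle_end (a point): the other end of the bone, between the two knuckles: -45 mm along the bone's x, 14 mm above its underside
- tray: white tray, fixed, 260 mm (x) by 430 mm (y), with a blue-grey pad whose top is 8 mm above the table and a rim whose top is 22 mm above the table; it holds three fossils, about 130 mm apart in a row along its y in any order. Origin: centre of its underside, on the table
- camera: blue inspection camera, a 46 mm wide body with a black lens and a white ring light of 64 mm diameter, its pivot 240 mm above the table, facing the robot's side and tilted 0.25 to 0.55 rad downward; behind it the post (264 mm) of its fixed stand. Origin: its tilt pivot; x is the direction in which it looks. Its tilt is stiff and must not be disturbed
- lens (a point): centre of the camera's lens front, 50 mm from the pivot along the camera's x; axes as the camera's
- focus (a point): the point in the air in focus: on the line of sight, 110 mm in front of the lens (160 mm from the pivot along the camera's x); axes as the camera's, x is the direction of view, away from the lens
- vertebra: grey-beige waisted fossil vertebra, a 48 mm diameter, 34 mm tall spool with a short spine, standing in the tray; leave it. Origin: centre of its underside
- tooth: dark conical fossil tooth, 38 mm diameter pale root, 55 mm tall, standing in the tray; leave it. Origin: centre of its underside
- brush: 190 mm wooden brush lying on the table to the robot's left; leave it
- scribe: aluminium air scribe, a pen 145 mm long and 18 mm thick, lying on the table left of the tray; leave it
Mind the look-alikes: they are no part of the job. Of the things that look like the vertebra, the larger one is meant. Leave any blue look-alike of the tooth alone.

How it is judged:
On the way:
1. the toe bone is lifted clear of the tray in the gripper (z of toe_bone in the frame of tray above 0.05 m and contact force between the fingers and toe_bone above 0.5 N and contact force between toe_bone and tray below 0.1 N), for 0.2 s.
At the end, for the whole second after the job is handed in: Fingers alone hold the bone still (< 3 cm/s), over 9 cm up, clear of tray, camera and fossils; broken face within 20 mm of the focus point and towards the lens, axis within 0.22 rad of the line of sight, knuckles away, upper side within 0.95 rad of straight up (distance between broken_face and focus below 0.02 m and angle between the x axis of toe_bone and the x axis of focus, either way round below 0.22 rad and x of knuckle_end in the frame of focus above 0.05 m and angle between toe_bone's own z axis and vertical below 0.95 rad and height (world z) of toe_bone above 0.09 m and contact force between the fingers and toe_bone above 0.5 N and contact force between toe_bone and tray below 0.1 N and contact force between toe_bone and camera below 0.1 N and contact force between toe_bone and vertebra below 0.1 N and contact force between toe_bone and tooth below 0.1 N and linear speed of toe_bone below 0.03 m/s); the arm keeps its last pose, push and grip.
It fails at once if another fossil is moved by more than 30 mm (distance of any of vertebra, tooth from where it was at the start of the episode above 0.03 m).
It fails at once if the brush or the air scribe is moved by more than 40 mm (distance of any of brush, scribe from where it was at the start of the episode above 0.04 m).
It fails at once if the camera is knocked out of aim (lens moved by more than 10 mm) (distance of lens from where it was at the start of the episode above 0.01 m).
It also fails if it takes over 32 s, if anything falls off the work surface, if the arm or the gripper's body presses on something with over 40 N, if the wrist force passes 120 N, or if a joint passes its speed limit or range.

ROBOT

A 6-joint arm with a two-finger parallel gripper is mounted at the origin on the work surface. World frame = base frame: x ahead of the robot, y to its left, z up, the work surface at z = 0. Lengths are in m, angles in rad, forces in N, time in s.
With the tool pointing down it reaches from about 0.25 to 0.725 m from the base axis. Payload 4 kg.
Tool frame: the origin (TCP) lies midway between the tips of the shut fingers; the grasp point (between the pads) lies 19 mm behind it (bot.grip_depth is the distance from the TCP to the grasp point, in m); z points along the fingers, y is the line along which they close (so a half turn about z gives the same grasp; the last joint's range is limited). The gripper opens to 85 mm and grips with 20 to 120 N. Pads are 22 mm wide; open, the fingers measure 114 mm over their backs; the gripper's body (76 mm by 85 mm) begins 54 mm behind the grasp point. The pads swing forward as they close: fully open they stand 13 mm farther back than shut.
Start: joints at [-1.291, 0.241, 0.005, 1.335, 0, 1.571], TCP at [0.138, -0.481, 0.231] pointing down, gripper open.
Joint ranges: [-2.72, 2.72], [-1.05, 1.87], [-1.09, 1.28], [-1.99, 2.15], [-1.42, 1.44], [-3.14, 3.14]. Speed limits (rad/s): [2.79, 2.79, 3.14, 3.14, 3.14, 3.14].

INTERFACE

Orientations are given as a unit quaternion [x, y, z, w].
In Python, from workcell import bot gives the robot as it stands.
- The arm moves only by the shell command python3 -m creep 'ROWS'. ROWS is JSON, one flat list of numbers, 5 for each row, row after row: the shift along the world's x, y, z in m, then the turn about the world's z in rad, then the finger opening in m, from 0 to 0.0854. In form: [x, y, z, twist, claw, x, y, z, twist, claw, ...]. A call has 1 to 10 rows; each row is the pose to reach, as a shift and turn from the pose commanded when the call began; what a row does not reach only later rows make up. A row lasts 1/12 s, in which the tool goes at most 41.7 mm and 7.16 degrees, less where a joint would pass 70% of its speed; a pose out of reach is approached as far as the arm can. A call with a gripper value outside its range is refused whole. The fingers move at their own pace and stop on an object; the grip force is fixed at half the most. Time passes only in rows, so rows that repeat a pose let the fingers close. It gives the time, the measured TCP pose, the force, the opening and the grip force at its end, in the units of the state.
- bot.get_obs(): the state, without advancing time (a new reading comes with each control period).
- bot.camera(name): name is "scene" or "top" or "wrist"; returns a dict with "pixels" (420x560x3 uint8, red, green, blue), "camera_matrix" (3x3 intrinsics, pixels), "extrinsics" (4x4, takes a point from world to camera coordinates); the wrist camera has in their place "T_tool_cam" (4x4, takes a point from camera to tool coordinates, whose origin is the TCP and whose axes are the flange's). Camera axes: x right, y down, z forward; pixel columns grow to the right and rows downward; lengths in m; the calibration is good to about 2 mm. A picture is of the moment at which its call begins: read the wrist's pose just before it. There is no depth.
- bot.job_done(): hands the job in; it is judged then, once.
Trained networks look in the newest picture that a camera, given by its name, has taken for a name from the list of things; names that differ only in an ending like _2 or _b are one class to them, and where a whole thing is asked for, a point or a joint stands for the part that bears it (a point fixed in the world has none). Each returns a list of dicts, best first, with "score" (0 to 1); they miss things now and then, are a little off and sometimes report something else, mostly with a low value. They report only what shows in the picture. A call takes as long as a camera call. They do not tell look-alikes from the thing itself.
- bot.look_for(camera, thing): "centre" ([column, row] as shares, 0 to 1, of the picture: columns of its width, rows of its height, amid what is visible of it).
- bot.place_of(camera, thing): "centre" ([column, row] as shares, 0 to 1, of the picture: columns of its width, rows of its height: a listed point, or the origin of a listed thing).
The state is a dict: "clock": time; "joint_pos": joint angles; "joint_vel": joint speeds; "tau": joint torques, N m; "eef_pos": TCP position; "tool_rot": TCP orientation; "ft_force": force on the tool from outside, world axes, zero at the start; "ft_torque": the same for the moment, N m; "grip_width": finger opening in m; "grasp_force": force on a finger pad.
Only numpy, scipy, OpenCV 4.12 (cv2) and the standard library are available. Lean on these libraries where they do the work, as an engineer would, in place of code of your own. Each camera call takes 0.05 s, during which the arm holds its last target. There are 200 camera calls.

## Working session

There is one attempt and no reset: what is moved stays moved. The work goes in short steps, Python scripts to look and compute and a shell command to move; the robot and the scene stay as the last step left them, time stands still between calls to the robot, and variables do not carry over. Pictures are saved under pics/ and viewed, at most 10 in all, crops included, and the job is handed in when it is done.

```bash
mkdir -p pics; ls; cat > h.py <<'E'
import numpy as np, cv2
from workcell import bot
from scipy.spatial.transform import Rotation as R
def shot(cam,name=None):
    o=bot.get_obs(); c=bot.camera(cam)
    if name: cv2.imwrite(f'pics/{name}.png',c['pixels'][:,:,::-1])
    K=np.array(c['camera_matrix'])
    if 'extrinsics' in c: E=np.array(c['extrinsics'])
    else:
        T=np.eye(4);T[:3,:3]=R.from_quat(o['tool_rot']).as_matrix();T[:3,3]=o['eef_pos']
        E=np.linalg.inv(T@np.array(c['T_tool_cam']))
    return K@E[:3],c
def px(s): return np.array(s)*[560,420]
def tri(Ps,us):
    A=[]
    for P,u in zip(Ps,us): A+= [u[0]*P[2]-P[0],u[1]*P[2]-P[1]]
    X=np.linalg.svd(np.array(A))[2][-1]; return X[:3]/X[3]
def atz(P,u,z):
    A=np.array([u[0]*P[2]-P[0],u[1]*P[2]-P[1]])
    return np.linalg.solve(A[:,:2],-A[:,2]*z-A[:,3])
def proj(P,X):
    h=P@np.append(X,1); return h[:2]/h[2]
E
cat > a.py <<'E'
from h import *
np.set_printoptions(precision=3,suppress=True)
Ps={}
for cam in ['scene','top','wrist']:
    Ps[cam],_=shot(cam,cam+'0')
    for t in ['toe_bone','broken_face','knuckle_end','tray','camera','lens','focus','vertebra','tooth','brush','scribe']:
        r=bot.place_of(cam,t)
        print(cam,t,[(np.round(px(d['centre'])).tolist(),round(d['score'],2)) for d in r[:3]])
np.savez('P0.npz',**Ps)
o=bot.get_obs();print(o['clock'],o['tool_rot'])
E
python3 a.py; python3 -c "
import cv2,numpy as np
a=cv2.imread('pics/scene0.png');b=cv2.imread('pics/top0.png')
cv2.imwrite('pics/scn.png',cv2.resize(a,(800,600)));cv2.imwrite('pics/tp.png',cv2.resize(b,(800,600)))"
```

```text
pics
scene toe_bone [([295.0, 229.0], 0.92)]
scene broken_face [([291.0, 236.0], 0.62)]
scene knuckle_end [([303.0, 211.0], 0.96)]
scene tray [([251.0, 222.0], 0.71)]
scene camera [([372.0, 292.0], 0.8)]
scene lens [([370.0, 278.0], 0.67), ([291.0, 237.0], 0.2)]
scene focus []
scene vertebra [([252.0, 220.0], 0.78), ([221.0, 288.0], 0.74), ([254.0, 221.0], 0.32)]
scene tooth [([207.0, 207.0], 0.69), ([153.0, 189.0], 0.48)]
scene brush [([437.0, 235.0], 0.6)]
scene scribe []
top toe_bone [([276.0, 246.0], 0.68), ([318.0, 243.0], 0.2)]
top broken_face [([277.0, 232.0], 0.56)]
top knuckle_end [([274.0, 261.0], 0.77)]
top tray [([320.0, 243.0], 0.63), ([180.0, 131.0], 0.28)]
top camera [([176.0, 132.0], 0.97), ([277.0, 232.0], 0.67)]
top lens [([179.0, 152.0], 0.57)]
top focus []
top vertebra [([317.0, 164.0], 0.58), ([320.0, 239.0], 0.56), ([176.0, 130.0], 0.2)]
top tooth [([429.0, 241.0], 0.73), ([366.0, 236.0], 0.56)]
top brush [([147.0, 290.0], 0.81), ([185.0, 149.0], 0.69)]
top scribe [([147.0, 197.0], 0.86)]
wrist toe_bone []
wrist broken_face []
wrist knuckle_end []
wrist tray []
wrist camera []
wrist lens []
wrist focus []
wrist vertebra []
wrist tooth []
wrist brush []
wrist scribe []
1.8 [ 0.99   0.139 -0.     0.   ]
```

View pics/scn.png

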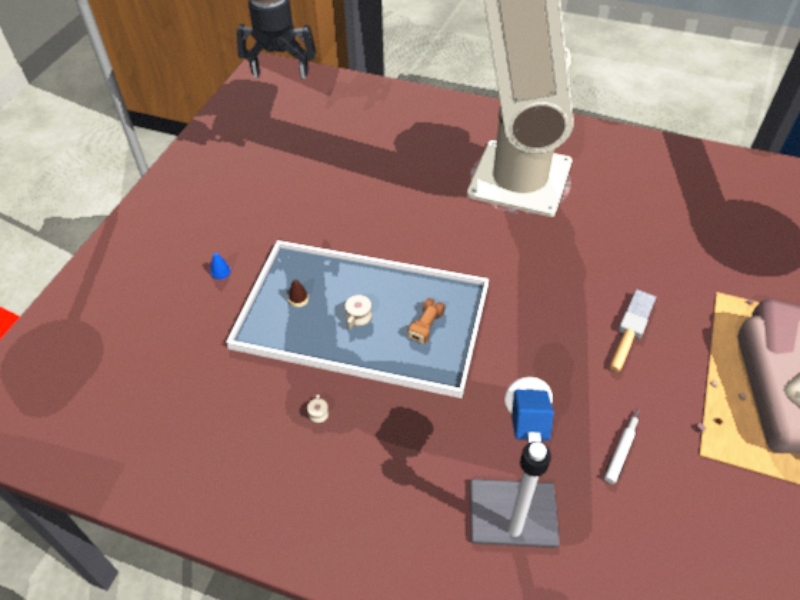

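View pics/tp.png

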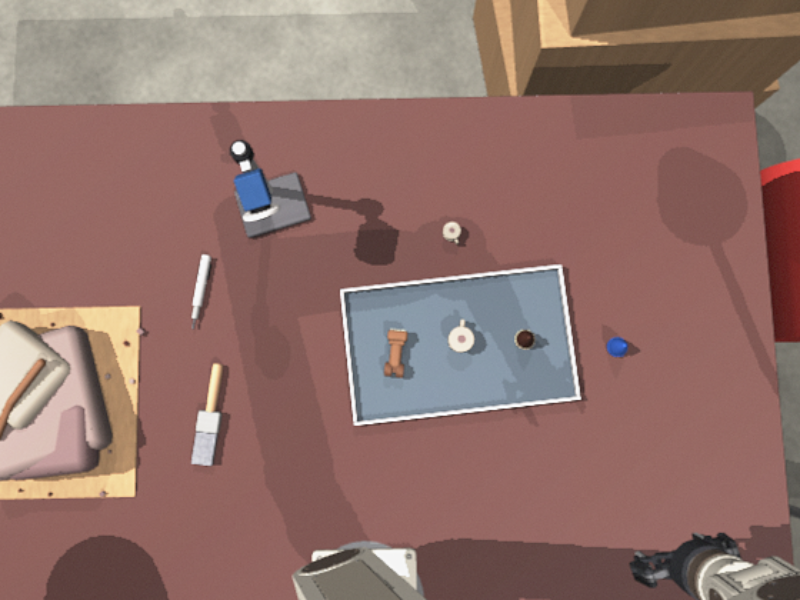

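The scene view shows the toe bone at about (295,229) in the original pixels. In the top view it is at about (276,246), with its pale broken end pointing away from the robot. There is only one brown toe bone. The larger vertebra, (320,239) top, and the dark tooth, (366,236) top, stand in the tray. The small vertebra at (317,164) and the blue tooth at (429,241) are look-alikes lying outside it. The inspection camera is at about (176,132) top and looks toward the robot. I'll triangulate next.

```bash
cat > b.py <<'E'
from h import *
np.set_printoptions(precision=4,suppress=True)
P=np.load('P0.npz'); S,T=P['scene'],P['top']
pts={'bone':((295,229),(276,246)),'face':((291,236),(277,232)),'knuck':((303,211),(274,261)),'tray':((251,222),(320,243)),
'cam':((372,292),(176,132)),'lens':((370,278),(179,152)),'vert':((252,220),(320,239)),'tooth':((207,207),(366,236)),'brush':((437,235),(147,290))}
for k,(a,b) in pts.items():
    X=tri([S,T],[a,b]); print(k,X,'res',proj(S,X)-a,proj(T,X)-b)
# tray corners in top (zoomed px -> orig) at z=.022
for c in [(342,290),(562,266),(580,398),(356,424)]: print('corner',atz(T,np.array(c)*.7,.022))
for c in [(204,255),(195,325),(217,365),(205,463)]: print('tools',atz(T,np.array(c)*.7,.01))
# camera post top (0.264)
print('post',tri([S,T],[np.array([536,452])*.7,np.array([239,149])*.7]))
a=cv2.imread('pics/scene0.png');b=cv2.imread('pics/top0.png')
A=cv2.resize(a[255:395,320:420],(428,600),interpolation=cv2.INTER_CUBIC);B=cv2.resize(b[90:180,140:200],(400,600),interpolation=cv2.INTER_CUBIC)
cv2.imwrite('pics/cams.png',cv2.resize(np.hstack([A,B]),(800,580)))
C=cv2.resize(b[215:275,245:345],(800,480),interpolation=cv2.INTER_CUBIC);cv2.imwrite('pics/bonecrop.png',C)
E
python3 b.py
```

```text
bone [ 0.4618 -0.0678  0.0007] res [1.6423 0.0424] [ 1.4956 -0.5009]
face [ 0.4985 -0.0691  0.0161] res [0.74   0.0248] [ 0.6621 -0.2205]
knuck [ 0.4198 -0.061   0.0297] res [1.256  0.0284] [ 1.1767 -0.3819]
tray [ 0.4685 -0.1904 -0.013 ] res [1.6372 0.0907] [ 1.4944 -0.5711]
cam [0.7234 0.1642 0.2321] res [ 0.423  -0.0072] [ 0.3263 -0.081 ]
lens [0.6806 0.1571 0.2123] res [ 2.4399 -0.0599] [ 1.9353 -0.5052]
vert [ 0.4772 -0.1862  0.0083] res [0.4918 0.0302] [ 0.4484 -0.1677]
tooth [ 0.4827 -0.3123  0.0186] res [0.9336 0.0838] [ 0.8557 -0.3658]
brush [ 0.3486  0.2886 -0.0116] res [ 2.0474 -0.1429] [ 1.9365 -0.3732]
corner [0.5794 0.0343]
corner [ 0.6172 -0.3906]
corner [ 0.3645 -0.4123]
corner [0.3249 0.0106]
tools [0.6556 0.304 ]
tools [0.5189 0.3193]
tools [0.4412 0.276 ]
tools [0.2579 0.2963]
post [0.7838 0.1804 0.2552]
```

View pics/cams.png

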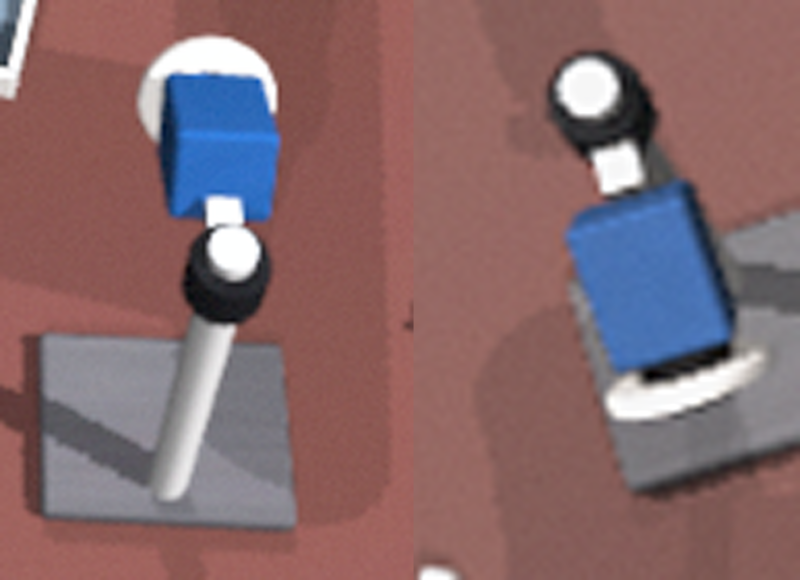

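View pics/bonecrop.png

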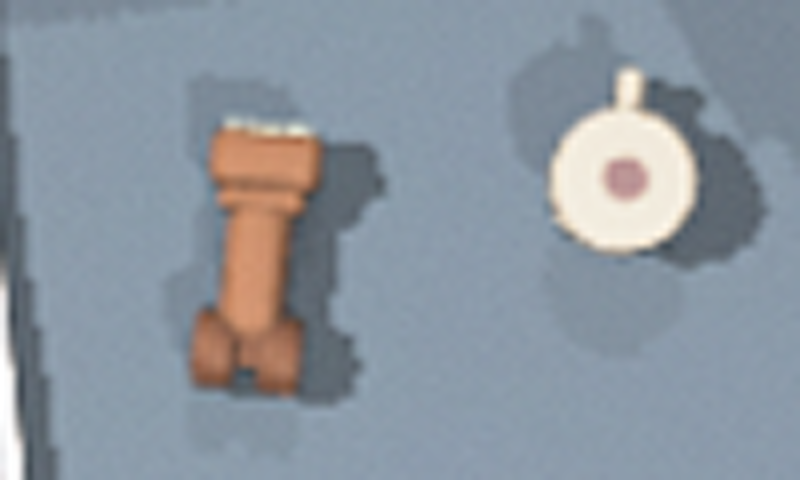

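The crop confirms the bone: shaft in the middle, pale broken end at the top (265,125 in the crop) facing away from the robot, and two knuckles at the bottom (245,350). The camera crop shows the ring light facing the robot and slightly to the right, tilted down. Next I move over the bone for a closer look.

```bash
python3 -m creep '[0.30,0.41,0.02,-0.38,0.0854,0.30,0.41,0.02,-0.38,0.0854,0.30,0.41,0.02,-0.38,0.0854,0.30,0.41,0.02,-0.38,0.0854,0.30,0.41,0.02,-0.38,0.0854,0.30,0.41,0.02,-0.38,0.0854,0.30,0.41,0.02,-0.38,0.0854,0.30,0.41,0.02,-0.38,0.0854,0.30,0.41,0.02,-0.38,0.0854,0.30,0.41,0.02,-0.38,0.0854]'
cat > c.py <<'E'
from h import *
np.set_printoptions(precision=4,suppress=True)
W,c=shot('wrist','w1'); print(np.array(c['T_tool_cam'])); o=bot.get_obs();print(o['clock'],o['eef_pos'],o['tool_rot'],o['grip_width'])
np.savez('P1.npz',W=W)
for t in ['toe_bone','broken_face','knuckle_end']:
    print(t,[(np.round(px(d['centre']),1).tolist(),round(d['score'],2)) for d in bot.place_of('wrist',t)[:3]])
E
python3 c.py
```

```text
clock: 2.63
eef_pos: [0.3785, -0.1514, 0.2478]
tool_rot: [0.999, -0.05, 0.001, 0.0]
ft_force: [0.4, -0.9, 0.1]
grip_width: 0.085
grasp_force: 0.0
[[ 0.0005 -0.9633 -0.2685  0.0677]
 [ 1.      0.0005 -0.0001 -0.0008]
 [ 0.0003 -0.2685  0.9633 -0.1429]
 [ 0.      0.      0.      1.    ]]
2.6833 [ 0.383  -0.1455  0.248 ] [ 0.999  -0.0453  0.0024 -0.0023] 0.08543560027210254
toe_bone [([191.2, 109.0], 0.57)]
broken_face [([184.3, 65.6], 0.86)]
knuckle_end [([191.1, 157.8], 0.72), ([182.8, 64.6], 0.41)]
```

View pics/w1.png

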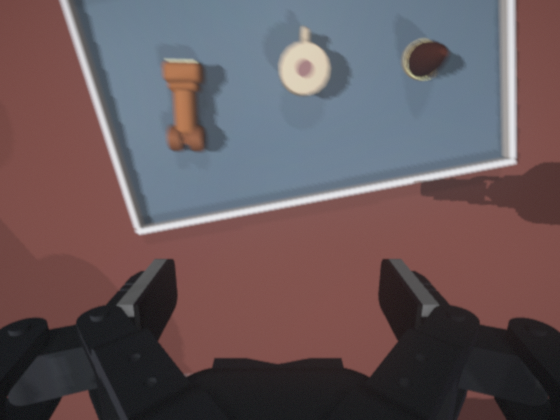

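The wrist view shows the bone at (185,105), with its broken end at the top (184,62) and knuckles at (187,140). The near rim of the tray runs from (140,230) to (515,160). I'll move closer for a measurement with less distortion.

```bash
python3 -m creep '[0.016,0.077,-0.06,0,0.05,0.016,0.077,-0.06,0,0.05,0.016,0.077,-0.06,0,0.05,0.016,0.077,-0.06,0,0.05,0.016,0.077,-0.06,0,0.05]'
cat > d.py <<'E'
from h import *
np.set_printoptions(precision=4,suppress=True)
W,c=shot('wrist','w2'); o=bot.get_obs();print(o['clock'],o['eef_pos'],o['tool_rot'],o['grip_width'],o['ft_force'])
np.savez('P2.npz',W=W)
P=np.load('P0.npz');S,T=P['scene'],P['top']
r={}
for t in ['toe_bone','broken_face','knuckle_end']:
    d=bot.place_of('wrist',t); print(t,[(np.round(px(k['centre']),1).tolist(),round(k['score'],2)) for k in d[:3]])
    r[t]=px(d[0]['centre'])
    print(atz(W,r[t],.008 if t=='toe_bone' else .022))
for t,a,b in [('broken_face',(291,236),(277,232)),('knuckle_end',(303,211),(274,261)),('toe_bone',(295,229),(276,246))]:
    print(t,'3 view',tri([S,T,W],[a,b,r[t]]))
E
python3 d.py
```

```text
clock: 3.25
eef_pos: [0.3927, -0.0773, 0.1869]
tool_rot: [0.999, -0.051, -0.001, 0.0]
ft_force: [0.8, 0.5, -0.7]
grip_width: 0.05
grasp_force: 0.0
3.3 [ 0.3935 -0.0778  0.1877] [ 0.9987 -0.0512  0.0001  0.0004] 0.04993857871802811 [-0.985  -0.3593  0.2716]
toe_bone [([261.3, 117.2], 0.69)]
[ 0.4554 -0.0681]
broken_face [([256.8, 60.3], 0.89)]
[ 0.5019 -0.0703]
knuckle_end [([259.2, 168.0], 0.63)]
[ 0.4113 -0.0618]
broken_face 3 view [ 0.4997 -0.0691  0.0179]
knuckle_end 3 view [ 0.4179 -0.0614  0.0284]
toe_bone 3 view [ 0.46   -0.0679 -0.0014]
```

View pics/w2.png

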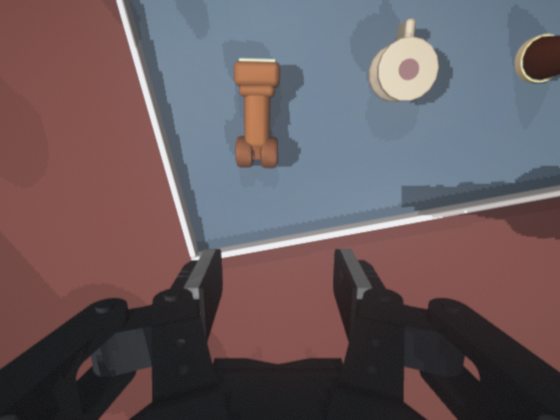

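In the wrist view the bone is near-vertical, with the shaft at column 257 and rows 95–140, the face at (257,60) and the knuckles at (258,155). It lies aligned with the tool, so I descend over the shaft.

```bash
python3 -m creep '[0.061,0.011,-0.03,0.01,0.046,0.061,0.011,-0.07,0.01,0.046,0.061,0.011,-0.11,0.01,0.046,0.061,0.011,-0.15,0.01,0.046,0.061,0.011,-0.155,0.01,0.046,0.061,0.011,-0.155,0.01,0.046,0.061,0.011,-0.155,0.01,0.046]'
cat > e.py <<'E'
from h import *
import sys
np.set_printoptions(precision=4,suppress=True)
n=sys.argv[1]
W,c=shot('wrist','w'+n); o=bot.get_obs();print(o['clock'],o['eef_pos'],o['tool_rot'],o['grip_width'],o['ft_force'])
b=np.array([[.4566,-.066,.008]]);ax=np.array([.9956,-.094,0])
for q in [(45,14),(24,28),(-17,28),(-45,14)]: print(q,proj(W,b[0]+ax*q[0]/1e3+[0,0,q[1]/1e3]))
print('tcp',proj(W,o['eef_pos']))
E
python3 e.py 3
```

```text
clock: 4.03
eef_pos: [0.4545, -0.066, 0.0322]
tool_rot: [0.999, -0.046, -0.001, -0.0]
ft_force: [0.7, -0.2, 0.1]
grip_width: 0.0462
grasp_force: 0.0
4.0833 [ 0.4558 -0.0661  0.0335] [ 0.999  -0.0457  0.0009  0.0001] 0.04579042215814282 [-0.5124  0.4398  0.2756]
(45, 14) [278.9688 158.0348]
(24, 28) [278.8969 211.7428]
(-17, 28) [278.5252 297.2623]
(-45, 14) [278.2398 330.8405]
tcp [279.052  262.4201]
```

View pics/w3.png

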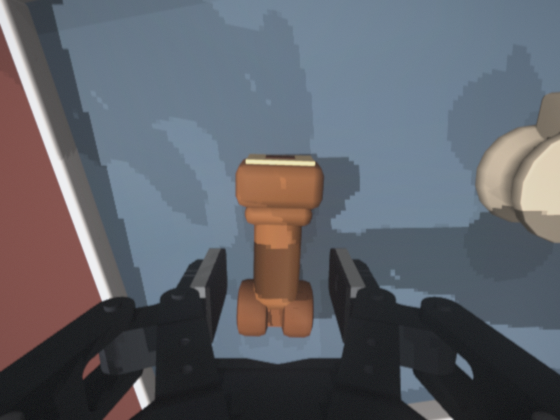

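The bone is centred between the fingers at column 278, and the predicted and seen ends agree within 2 px. I lower the last part and close.

```bash
python3 -m creep '[0,0,-0.022,0,0.046,0,0,-0.022,0,0.046,0,0,-0.022,0,0.0,0,0,-0.022,0,0.0,0,0,-0.022,0,0.0,0,0,-0.022,0,0.0,0,0,-0.022,0,0.0,0,0,-0.022,0,0.0]'
```

```text
clock: 4.75
eef_pos: [0.4562, -0.0657, 0.0123]
tool_rot: [0.999, -0.045, 0.002, 0.0]
ft_force: [-1.5, -1.0, 6.7]
grip_width: 0.0208
grasp_force: 58.9
```

Gripped at 59 N. I lift, back off to the tray's near rim and turn the bone square to it. The tool can't tilt, so I'll pitch the bone up in the fingers by pressing its broken end down on that rim.

```bash
python3 -m creep '[0,0,0.04,0,0,0,0,0.08,0,0,0,0,0.08,0,0,0,0,0.08,0,0,0,0,0.08,0,0,-0.04,0,0.08,0.1,0,-0.08,0,0.08,0.187,0,-0.12,0,0.08,0.187,0,-0.155,0,0.08,0.187,0,-0.155,0,0.08,0.187,0]'
cat > f.py <<'E'
from h import *
np.set_printoptions(precision=4,suppress=True)
W2=np.load('P2.npz')['W']
for u in [(222,256),(340,237),(480,210)]: print('rim outer-ish',atz(W2,u,.022))
W,c=shot('wrist','w4'); o=bot.get_obs();print(o['clock'],o['eef_pos'],o['tool_rot'],o['grip_width'],o['ft_force'])
np.savez('P4.npz',W=W)
for t in ['broken_face','knuckle_end']:
    print(t,[(np.round(px(d['centre']),1).tolist(),round(d['score'],2)) for d in bot.place_of('wrist',t)[:3]])
E
python3 f.py
```

```text
clock: 5.58
eef_pos: [0.2884, -0.0635, 0.087]
tool_rot: [0.999, 0.048, -0.007, -0.002]
ft_force: [-0.0, 0.5, -2.0]
grip_width: 0.0207
grasp_force: 58.8
rim outer-ish [ 0.3286 -0.0155]
rim outer-ish [ 0.3367 -0.1316]
rim outer-ish [ 0.3506 -0.2644]
5.6333 [ 0.2935 -0.0642  0.0882] [ 0.9988  0.0479 -0.0038 -0.001 ] 0.020869806141298814 [ 1.2555  0.177  -0.3065]
broken_face [([281.2, 170.1], 0.86)]
knuckle_end [([275.7, 361.3], 0.94)]
```

View pics/w4.png

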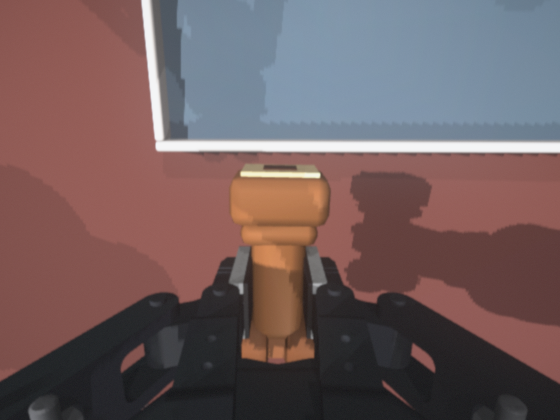

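The bone is held firmly with its face at (280,168), square to the near rim at row 147 and just short of it in this perspective view. I descend onto the rim.

```bash
python3 -m creep '[0,0,-0.035,0,0,0,0,-0.055,0,0,0,0,-0.055,0,0,0,0,-0.055,0,0]'; python3 -m creep '[0,0,-0.006,0,0,0,0,-0.009,0,0,0,0,-0.012,0,0,0,0,-0.012,0,0]'
```

```text
clock: 6.07
eef_pos: [0.2994, -0.065, 0.0346]
tool_rot: [0.999, 0.049, -0.002, -0.0]
ft_force: [0.9, 0.2, -1.1]
grip_width: 0.0208
grasp_force: 58.6
clock: 6.4
eef_pos: [0.3007, -0.0659, 0.0242]
tool_rot: [0.999, 0.048, 0.001, 0.001]
ft_force: [-2.4, -0.4, 6.0]
grip_width: 0.0211
grasp_force: 60.0
```

Contact with the rim at TCP z of about 0.025, as predicted. I press on.

```bash
python3 -m creep '[0,0,-0.003,0,0,0,0,-0.006,0,0,0,0,-0.006,0,0]'; python3 -m creep '[0,0,-0.003,0,0,0,0,-0.005,0,0,0,0,-0.005,0,0]'; cat > g.py <<'E'
from h import *
import sys
np.set_printoptions(precision=4,suppress=True)
W,c=shot('wrist','w'+sys.argv[1]); o=bot.get_obs();print(o['clock'],o['eef_pos'],o['tool_rot'],o['grip_width'],o['ft_force'])
M=R.from_quat(o['tool_rot']).as_matrix(); best=None
d=bot.place_of('wrist','broken_face')[0];k=bot.place_of('wrist','knuckle_end')
print(px(d['centre']),d['score'],[(px(q['centre']),round(q['score'],2)) for q in k[:2]])
# grasp pivot in tool frame: (0,0,-0.018); face rel pivot in bone coords (46,-8)mm -> predicted pixels per pitch
for xg in (-.002,.001):
  for th in np.arange(0,.6,.1):
    f=lambda x,z:proj(W,o['eef_pos']+M@np.array([(x-xg)*np.cos(th)-(z-.022)*np.sin(th),0,-.018-((x-xg)*np.sin(th)+(z-.022)*np.cos(th))]))
    print(xg,round(th,1),f(.045,.014),f(-.045,.014))
E
python3 g.py 5
```

```text
clock: 6.65
eef_pos: [0.2989, -0.066, 0.0182]
tool_rot: [0.999, 0.048, -0.001, 0.001]
ft_force: [-7.1, -1.8, 14.8]
grip_width: 0.0213
grasp_force: 64.2
clock: 6.9
eef_pos: [0.298, -0.0661, 0.0131]
tool_rot: [0.999, 0.048, -0.002, 0.001]
ft_force: [-10.2, -2.3, 17.2]
grip_width: 0.0204
grasp_force: 67.6
6.95 [ 0.298  -0.0661  0.0131] [ 0.9988  0.0479 -0.0015  0.0012] 0.020813360853656294 [-9.1622 -2.1927 16.7406]
[277.984 182.616] 0.84 [(array([277.984, 342.804]), 0.97)]
-0.002 0.0 [279.6151 165.6136] [279.1874 358.6336]
-0.002 0.1 [279.6935 166.0858] [279.1484 350.5433]
-0.002 0.2 [279.7754 167.9007] [279.1138 342.2546]
-0.002 0.3 [279.8601 171.1886] [279.0837 333.8237]
-0.002 0.4 [279.9467 176.0709] [279.0579 325.2991]
-0.002 0.5 [280.0339 182.6521] [279.0363 316.7225]
0.001 0.0 [279.5983 173.1652] [279.1754 364.0548]
0.001 0.1 [279.6709 173.729 ] [279.134  355.4152]
0.001 0.2 [279.7464 175.5411] [279.0974 346.5917]
0.001 0.3 [279.8242 178.7111] [279.0655 337.6416]
0.001 0.4 [279.9034 183.3391] [279.0382 328.6132]
0.001 0.5 [279.9829 189.5084] [279.0153 319.5478]
```

Pitched about 0.3 rad, from the face-to-knuckle row spacing (160 px against 191 when flat). I lift off and go see the camera closely, with the bone held above it.

```bash
python3 -m creep '[0,0,0.04,0,0,0,0,0.08,0,0,0.02,0.01,0.12,0,0,0.05,0.02,0.145,0,0,0.08,0.04,0.165,0,0,0.11,0.055,0.185,0,0,0.14,0.07,0.21,0,0,0.17,0.085,0.23,0,0,0.20,0.10,0.25,0,0,0.23,0.115,0.27,0,0]';python3 -m creep '[0.03,0.02,0.025,0,0,0.06,0.03,0.05,0,0,0.08,0.03,0.07,0,0,0.08,0.03,0.07,0,0,0.08,0.03,0.07,0,0,0.08,0.03,0.07,0,0]'
python3 g.py 6 | head -3; python3 - <<'E'
from h import *
W,_=shot('wrist'); np.savez('P6.npz',W=W)
for t in ['camera','lens']: print(t,[(np.round(px(d['centre']),1).tolist(),round(d['score'],2)) for d in bot.place_of('wrist',t)[:3]])
E
```

```text
clock: 7.88
eef_pos: [0.5312, 0.0508, 0.284]
tool_rot: [0.999, 0.049, 0.001, 0.0]
ft_force: [0.3, -0.6, -1.3]
grip_width: 0.0209
grasp_force: 64.9
clock: 8.38
eef_pos: [0.61, 0.0705, 0.3513]
tool_rot: [0.998, 0.056, -0.001, -0.004]
ft_force: [-0.6, -0.5, -0.4]
grip_width: 0.0208
grasp_force: 65.0
8.4333 [0.6094 0.0704 0.3512] [ 0.9984  0.0562 -0.0017 -0.0036] 0.020857522846043516 [-0.9414 -0.1836 -1.8341]
[279.608 181.818] 0.96 [(array([281.12 , 340.998]), 0.73)]
-0.002 0.0 [279.6736 167.2054] [279.229  359.7243]
camera [([163.9, 18.1], 0.93), ([129.9, 301.3], 0.22)]
lens [([188.6, 88.2], 0.75)]
```

View pics/w6.png

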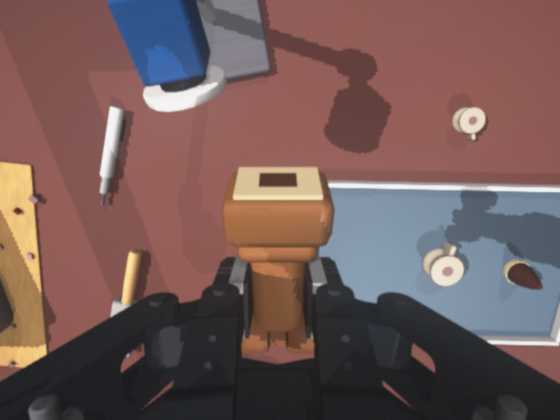

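In the wrist view the bone is held with its pale face toward the top of the picture, centre (278,182). The camera's ring light runs from (143,100) to (228,75), and the blue body from (165,20) to (180,80) is partly cut off. I'll fit the camera's pose from the three views, using network points plus the ring outline.

```bash
cat > fit.py <<'E'
from h import *
from scipy.optimize import least_squares
np.set_printoptions(precision=4,suppress=True)
P=np.load('P0.npz');V=dict(S=P['scene'],T=P['top'],W=np.load('P6.npz')['W'])
im=dict(S='scene0',T='top0',W='w6'); box=dict(S=(330,250,400,290),T=(160,135,205,165),W=(135,55,240,115))
rim={}
for k in V:
    a=cv2.imread(f'pics/{im[k]}.png').astype(int); x0,y0,x1,y1=box[k]
    m=np.zeros(a.shape[:2],np.uint8); s=a[y0:y1,x0:x1]
    m[y0:y1,x0:x1]=((s.min(2)>125)&(s.max(2)-s.min(2)<45))
    n,l,st,_=cv2.connectedComponentsWithStats(m); j=1+st[1:,4].argmax()
    c=np.argwhere(l==j)[:,::-1].astype(np.int32); h=cv2.convexHull(c)[:,0]
    rim[k]=h; print(k,st[j])
pv={'S':(372,292),'T':(176,132),'W':(163.9,18.1)}; ln={'S':(370,278),'T':(179,152),'W':(188.6,88.2)}
def hull(P,p):
    ax=np.array([np.cos(p[3])*np.cos(p[4]),np.sin(p[3])*np.cos(p[4]),-np.sin(p[4])])
    e1=np.array([-np.sin(p[3]),np.cos(p[3]),0]);e2=np.cross(ax,e1);t=np.linspace(0,2*np.pi,60)
    X=np.vstack([p[:3]+ax*a+.032*(np.cos(t)[:,None]*e1+np.sin(t)[:,None]*e2) for a in (p[5],p[5]-p[6])])
    return cv2.convexHull(np.array([proj(P,x) for x in X],np.float32)),ax
def res(p,full=False):
    r=[]
    for k in V:
        h,ax=hull(V[k],p); f=dict(S=1.5,T=1.5,W=.8)[k]
        d=np.array([cv2.pointPolygonTest(h,(float(u[0]),float(u[1])),True) for u in rim[k]])
        if full: print(k,'rim rms',np.sqrt((d**2).mean()))
        r+=list(d*f/np.sqrt(len(d))*2)
        for o,a,w in ((pv,0,.25),(ln,.05,.25)):
            e=proj(V[k],p[:3]+ax*a)-o[k]
            if full: print(k,a,e)
            r+=list(e*w*(f if k!='W' else .6))
    r+=[(p[2]-.24)/.002,(p[5]-.046)/.006,(p[6]-.008)/.004]
    return np.array(r)
for t0 in (.3,.5):
    s=least_squares(res,[.723,.164,.24,np.pi+.25,t0,.046,.008],x_scale=[.01,.01,.01,.1,.1,.01,.01],diff_step=1e-3,loss='soft_l1')
    print(s.x,s.cost)
res(s.x,True); p=s.x; _,ax=hull(V['T'],p); print('ax',ax,'focus',p[:3]+.16*ax,'bone yaw',np.arctan2(-ax[1],-ax[0]))
np.savez('cam.npz',p=p,ax=ax)
E
python3 fit.py
```

```text
S [353 263  34  26 320]
T [169 138  36  21 393]
W [ 142   55   98   58 2271]
[0.7235 0.165  0.2404 3.49   0.5443 0.0485 0.0105] 51.60320638069508
[0.7235 0.165  0.2404 3.4898 0.5448 0.0485 0.0105] 51.603454359322726
S rim rms 0.4770637158048156
S 0 [ 1.4167 -2.1069]
S 0.05 [-1.0833 -0.4626]
T rim rms 6.097016685707741
T 0 [-0.7562 -1.1044]
T 0.05 [ 4.532  -1.9041]
W rim rms 4.922356573027448
W 0 [-4.1557  5.1507]
W 0.05 [0.1337 2.0155]
ax [-0.8039 -0.2918 -0.5182] focus [0.5949 0.1183 0.1575] bone yaw 0.34819402965811574
```

The grey stand base leaked into the top and wrist masks, so I tighten the threshold.

```bash
sed -i 's/s.min(2)>125/s.min(2)>160/' fit.py; python3 fit.py; python3 - <<'E'
from h import *
p=np.load('cam.npz')
import cv2
E
```

```text
S [354 264  33  24 290]
T [170 144  25  11 121]
W [ 143   67   80   45 1475]
[0.7247 0.1642 0.24   3.3994 0.5381 0.0479 0.0025] 6.968310073721019
[0.7247 0.164  0.2402 3.3935 0.5447 0.0478 0.0022] 6.990697792542898
S rim rms 0.4387095624177291
S 0 [ 0.6971 -1.6943]
S 0.05 [ 0.3543 -0.0103]
T rim rms 0.5706589416237969
T 0 [-0.2861 -1.5854]
T 0.05 [ 3.348  -1.8516]
W rim rms 1.6317334968292398
W 0 [-2.4589  3.4649]
W 0.05 [-3.4771  1.6288]
ax [-0.8283 -0.2132 -0.5182] focus [0.5922 0.1298 0.1573] bone yaw 0.251944870293128
```

The tilt comes out at about 0.54 rad but the fit is loose. I take two more wrist views, one from each side of the camera.

```bash
cat > v.py <<'E'
from h import *
import sys
n=sys.argv[1]
W,_=shot('wrist','v'+n); r=[px(bot.place_of('wrist',t)[0]['centre']) if bot.place_of('wrist',t) else [np.nan]*2 for t in ('camera','lens')]
np.savez(f'V{n}.npz',W=W,pv=r[0],ln=r[1]); print(r,bot.get_obs()['clock'])
E
python3 -m creep '[0.035,0.01,0.025,0,0,0.035,0.01,0.025,0,0,0.035,0.01,0.025,0,0,0.035,0.01,0.025,0,0,0.035,0.01,0.025,0,0]'; python3 v.py 1
python3 -m creep '[-0.005,0.04,0.02,0,0,-0.01,0.08,0.02,0,0,-0.02,0.12,0.02,0,0,-0.03,0.16,0.02,0,0,-0.035,0.175,0,0,0,-0.035,0.175,0,0,0,-0.035,0.175,0,0,0,-0.035,0.175,0,0,0]'; python3 v.py 2
python3 -c "
import cv2,numpy as np
a=cv2.imread('pics/v1.png');b=cv2.imread('pics/v2.png')
cv2.imwrite('pics/v12.png',cv2.resize(np.vstack([a[:210],b[:210]]),(800,600)))"
```

```text
clock: 9.1
eef_pos: [0.6457, 0.0781, 0.3776]
tool_rot: [0.998, 0.058, -0.0, -0.005]
ft_force: [-0.5, -0.1, -1.2]
grip_width: 0.0206
grasp_force: 65.0
[array([184.688,  80.01 ]), array([200.48 , 137.298])] 9.35
clock: 10.02
eef_pos: [0.6338, 0.1358, 0.3805]
tool_rot: [0.995, 0.096, -0.003, -0.021]
ft_force: [0.4, 1.2, -1.0]
grip_width: 0.0211
grasp_force: 64.9
[[nan, nan], array([280.672, 129.78 ])] 10.2167
```

View pics/v12.png

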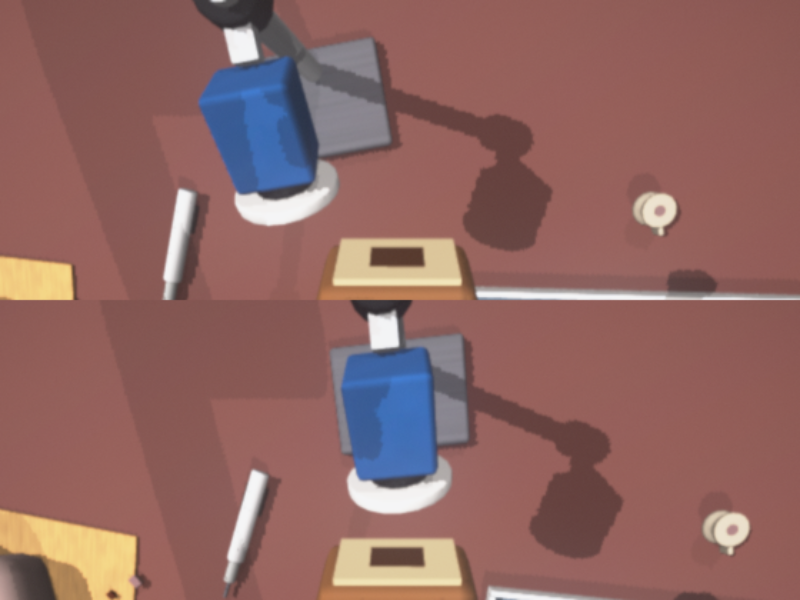

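Both views show the whole camera. In original pixels, the first has its ring at (165–237, 112–157) and the second at (243–317, 108–149); the blue body is behind it. I refit with these views.

```bash
python3 - <<'E'
s=open('fit.py').read()
s=s.replace("W=np.load('P6.npz')['W'])","W=np.load('V1.npz')['W'],U=np.load('V2.npz')['W'])").replace("W='w6'","W='v1',U='v2'").replace("W=(135,55,240,115)","W=(158,105,242,162),U=(236,103,322,155)")
s=s.replace("'W':(163.9,18.1)","'W':(184.7,80)").replace("'W':(188.6,88.2)","'W':(200.5,137.3),'U':(280.7,129.8)").replace("T=1.5,W=.8)","T=1.5,W=.8,U=.8)")
s=s.replace("            e=proj","            if k not in o: continue\n            e=proj")
s=s.replace("np.savez(","""
for k,n in (('W','v1'),('U','v2')):
    a=cv2.imread(f'pics/{n}.png');cv2.polylines(a,[np.int32(np.round(hull(V[k],p)[0]*8))],True,(0,255,0),1,cv2.LINE_AA,3)
    for u in rim[k]: a[u[1],u[0]]=(0,0,255)
    for q in (0,.05): cv2.circle(a,tuple(int(v) for v in np.round(proj(V[k],p[:3]+ax*q))),2,(0,255,255),-1)
    x0=box[k][0]-25; cv2.imwrite(f'pics/o{n}.png',cv2.resize(a[40:165,x0:x0+130],(400,384),interpolation=cv2.INTER_CUBIC))
cv2.imwrite('pics/ov.png',np.hstack([cv2.imread('pics/ov1.png'),cv2.imread('pics/ov2.png')]))
np.savez(""")
open('fit.py','w').write(s)
E
python3 fit.py
```

```text
S [354 264  33  24 290]
T [170 144  25  11 121]
W [ 164  114   71   44 1323]
U [ 243  111   72   39 1346]
[0.7247 0.1639 0.2398 3.407  0.5293 0.0473 0.0028] 5.568466361484058
[ 0.7235  0.1632  0.2409  3.3963  0.5714  0.0451 -0.0005] 6.268484996746549
S rim rms 0.31850291109540146
S 0 [ 0.4987 -2.5802]
S 0.05 [ 0.0413 -0.2349]
T rim rms 0.5281513703863204
T 0 [-0.0302 -1.1508]
T 0.05 [ 3.6723 -1.5879]
W rim rms 0.7864622358861769
W 0 [-1.3927  4.8249]
W 0.05 [ 1.1557 -0.5859]
U rim rms 0.7679075027829301
U 0.05 [-2.4783 -0.303 ]
ax [-0.814  -0.2119 -0.5408] focus [0.5932 0.1293 0.1544] bone yaw 0.2546777591235675
```

View pics/ov.png

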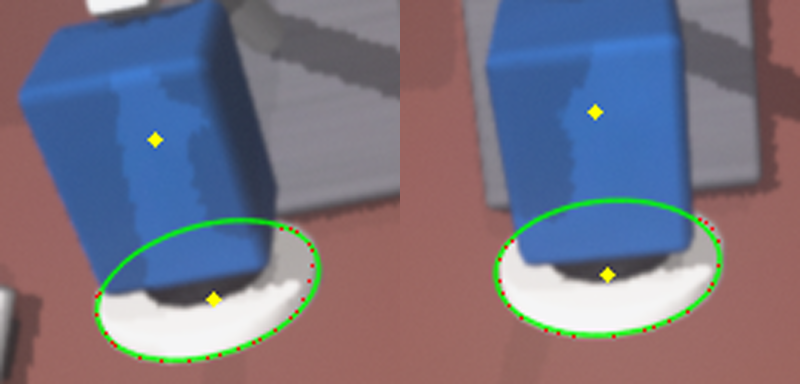

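The model outline (green) lies on the ring in both views. The camera's yaw is about 3.40 and its tilt about 0.53, so focus is near (0.591,0.128,0.159). The bone therefore needs about 0.2 rad more pitch. To get it I'll push its knuckles backward against the inside of the near rim.

```bash
python3 - <<'E'
from h import *
W=np.load('P4.npz')['W']
a=cv2.imread('pics/w4.png')[:,:,::-1].astype(int)
for c in (200,400):
    col=a[120:165,c].min(1); r=120+np.where(col>150)[0]; print(c,r.min(),r.max(),atz(W,(c,r.min()-.5),.022),atz(W,(c,r.max()+.5),.022))
E
python3 -m creep '[-0.235,-0.196,-0.28,-0.1,0,-0.235,-0.196,-0.28,-0.1,0,-0.235,-0.196,-0.28,-0.1,0,-0.235,-0.196,-0.28,-0.1,0,-0.235,-0.196,-0.28,-0.1,0,-0.235,-0.196,-0.28,-0.1,0,-0.235,-0.196,-0.28,-0.1,0,-0.235,-0.196,-0.28,-0.1,0,-0.235,-0.196,-0.28,-0.1,0,-0.235,-0.196,-0.28,-0.1,0]'
python3 -m creep '[0,0,0,0,0,0,0,0,0,0]'; python3 g.py 7 | head -2
```

```text
200 139 150 [ 0.33425719 -0.01123887] [ 0.327079   -0.01146825]
400 140 151 [ 0.34522777 -0.13062663] [ 0.33817022 -0.13203779]
clock: 11.05
eef_pos: [0.4038, -0.0574, 0.1071]
tool_rot: [0.999, 0.046, -0.0, -0.021]
ft_force: [-0.8, -1.7, -1.9]
grip_width: 0.0205
grasp_force: 65.0
clock: 11.22
eef_pos: [0.4002, -0.0569, 0.1054]
tool_rot: [0.999, 0.044, -0.005, -0.022]
ft_force: [0.9, 0.8, -0.3]
grip_width: 0.0213
grasp_force: 64.8
11.2667 [ 0.404  -0.057   0.1074] [ 0.9988  0.0451 -0.0017 -0.0211] 0.020775291307365263 [ 0.6302  0.1662 -0.7772]
[275.296 179.802] 0.85 [(array([277.704, 342.384]), 0.89)]
```

```bash
python3 -m creep '[-0.012,0,-0.04,0,0,-0.012,0,-0.075,0,0,-0.012,0,-0.083,0,0,-0.012,0,-0.083,0,0]'; python3 -m creep '[-0.004,0,0,0,0,-0.008,0,0,0,0,-0.008,0,0,0,0]'; python3 -m creep '[-0.002,0,0,0,0,-0.004,0,0,0,0,-0.004,0,0,0,0]'
```

```text
clock: 11.7
eef_pos: [0.3923, -0.056, 0.0236]
tool_rot: [0.999, 0.046, -0.003, -0.021]
ft_force: [0.7, 0.1, -1.2]
grip_width: 0.021
grasp_force: 64.8
clock: 11.95
eef_pos: [0.3855, -0.0566, 0.0261]
tool_rot: [0.999, 0.046, -0.0, -0.021]
ft_force: [-0.9, -0.0, -1.4]
grip_width: 0.0205
grasp_force: 64.8
clock: 12.2
eef_pos: [0.3805, -0.0565, 0.0251]
tool_rot: [0.999, 0.046, -0.001, -0.021]
ft_force: [-0.1, 0.3, -1.9]
grip_width: 0.0209
grasp_force: 64.8
```

```bash
python3 -m creep '[0,0,-0.003,0,0,-0.002,0,-0.003,0,0,-0.003,0,-0.003,0,0,-0.003,0,-0.003,0,0]'; python3 -m creep '[-0.002,0,0.001,0,0,-0.003,0,0.002,0,0,-0.003,0,0.002,0,0]'
```

```text
clock: 12.53
eef_pos: [0.3781, -0.0565, 0.0216]
tool_rot: [0.999, 0.046, -0.001, -0.021]
ft_force: [1.5, -0.3, -1.7]
grip_width: 0.021
grasp_force: 64.9
clock: 12.78
eef_pos: [0.377, -0.0567, 0.0245]
tool_rot: [0.999, 0.046, 0.001, -0.021]
ft_force: [4.2, 0.6, -0.1]
grip_width: 0.021
grasp_force: 65.0
```

```bash
python3 -m creep '[-0.001,0,0,0,0,-0.002,0,0.001,0,0,-0.003,0,0.002,0,0,-0.003,0,0.002,0,0]'; python3 -m creep '[-0.001,0,0.001,0,0,-0.002,0,0.002,0,0,-0.002,0,0.002,0,0]';python3 g.py 8 | head -2
```

```text
clock: 13.12
eef_pos: [0.3753, -0.0568, 0.027]
tool_rot: [0.999, 0.046, 0.002, -0.021]
ft_force: [6.4, 1.5, 4.2]
grip_width: 0.0207
grasp_force: 65.6
clock: 13.37
eef_pos: [0.3732, -0.0569, 0.0291]
tool_rot: [0.999, 0.046, 0.002, -0.021]
ft_force: [6.2, -0.0, 6.3]
grip_width: 0.0205
grasp_force: 65.9
13.4167 [ 0.3732 -0.0569  0.0292] [ 0.9987  0.0461  0.0019 -0.0206] 0.020622248048001085 [ 5.0256 -0.0695  5.3116]
[274.904 179.718] 0.56 [(array([280.672, 340.2  ]), 0.61)]
```

The knuckles were riding up on the rim edge, so I back off, go lower and push again.

```bash
python3 -m creep '[0.007,0,0,0,0,0.007,0,-0.008,0,0,0.007,0,-0.008,0,0]'; python3 -m creep '[0.004,0,0,0,0,0.001,0,0,0,0,-0.002,0,0,0,0,-0.002,0,0,0,0]'; python3 -m creep '[-0.001,0,0,0,0,-0.003,0,0,0,0,-0.003,0,0,0,0]'
```

```text
clock: 13.77
eef_pos: [0.3783, -0.0568, 0.0192]
tool_rot: [0.999, 0.046, -0.0, -0.021]
ft_force: [5.0, -0.2, 1.8]
grip_width: 0.021
grasp_force: 65.3
clock: 14.1
eef_pos: [0.3781, -0.0566, 0.0201]
tool_rot: [0.999, 0.046, 0.002, -0.021]
ft_force: [7.5, 0.2, -1.5]
grip_width: 0.0207
grasp_force: 64.8
clock: 14.35
eef_pos: [0.378, -0.0566, 0.0207]
tool_rot: [0.999, 0.046, 0.005, -0.021]
ft_force: [12.3, 2.7, -3.0]
grip_width: 0.0211
grasp_force: 64.5
```

```bash
python3 -m creep '[-0.002,0,0,0,0,-0.004,0,0,0,0,-0.005,0,0,0,0,-0.005,0,0,0,0]'; python3 -m creep '[-0.002,0,0,0,0,-0.004,0,0.001,0,0,-0.004,0,0.001,0,0]'; python3 g.py 9 | head -2
```

```text
clock: 14.68
eef_pos: [0.3776, -0.0566, 0.0219]
tool_rot: [0.999, 0.047, 0.009, -0.021]
ft_force: [18.7, 2.5, -6.0]
grip_width: 0.0209
grasp_force: 64.1
clock: 14.93
eef_pos: [0.3757, -0.057, 0.0239]
tool_rot: [0.999, 0.047, 0.011, -0.021]
ft_force: [21.1, 3.1, -3.8]
grip_width: 0.0208
grasp_force: 63.9
14.9833 [ 0.3757 -0.057   0.0238] [ 0.9986  0.0469  0.0109 -0.0207] 0.020613884527627156 [20.2945  3.0448 -3.0545]
[274.68  181.188] 0.58 [(array([279.328, 334.194]), 0.71)]
```

It is now turning at about 21 N. I continue.

```bash
python3 -m creep '[-0.001,0,0.001,0,0,-0.002,0,0.001,0,0,-0.003,0,0.002,0,0,-0.004,0,0.002,0,0,-0.004,0,0.002,0,0]'; python3 g.py 10 | head -2
```

```text
clock: 15.5
eef_pos: [0.3737, -0.0572, 0.0267]
tool_rot: [0.999, 0.047, 0.013, -0.021]
ft_force: [22.4, 3.9, 1.7]
grip_width: 0.0209
grasp_force: 67.2
15.55 [ 0.3737 -0.0572  0.0267] [ 0.9986  0.0468  0.0128 -0.0205] 0.02076098318083042 [22.1254  3.8139  1.8854]
[276.024 179.508] 0.93 [(array([281.12 , 328.104]), 0.69)]
```

```bash
python3 -m creep '[-0.001,0,0,0,0,-0.002,0,0,0,0,-0.003,0,0.001,0,0,-0.004,0,0.001,0,0,-0.005,0,0.001,0,0,-0.005,0,0.001,0,0]'; python3 g.py 11 | head -2
```

```text
clock: 16.15
eef_pos: [0.3725, -0.0574, 0.029]
tool_rot: [0.999, 0.047, 0.017, -0.02]
ft_force: [26.9, 4.1, 2.8]
grip_width: 0.0207
grasp_force: 67.6
16.2 [ 0.3726 -0.0574  0.029 ] [ 0.9985  0.0472  0.0165 -0.0203] 0.020759265468282367 [26.3014  3.4823  3.6158]
[277.872 180.516] 0.95 [(array([279.888, 332.682]), 0.78)]
```

```bash
python3 -m creep '[0,0,-0.003,0,0,-0.002,0,-0.004,0,0,-0.004,0,-0.004,0,0,-0.006,0,-0.004,0,0,-0.007,0,-0.003,0,0,-0.007,0,-0.003,0,0]'; python3 g.py 12 | head -2
```

```text
clock: 16.8
eef_pos: [0.3725, -0.0578, 0.0283]
tool_rot: [0.998, 0.048, 0.023, -0.02]
ft_force: [35.2, 5.2, 6.5]
grip_width: 0.0206
grasp_force: 73.8
16.85 [ 0.3725 -0.0579  0.0283] [ 0.9984  0.0476  0.0231 -0.02  ] 0.020982057091908132 [34.2643  5.4832  5.7508]
[275.408 177.408] 0.87 [(array([279.776, 329.91 ]), 0.61)]
```

Pitch gain is now marginal (about 0.4). I lift away, carry it to the focus and measure the real pose there with all the cameras.

```bash
python3 -m creep '[0.012,0,0.005,0,0,0.02,0,0.04,0,0,0.03,0.01,0.075,0,0,0.06,0.035,0.1,0.05,0,0.085,0.065,0.103,0.1,0,0.11,0.095,0.103,0.16,0,0.135,0.125,0.103,0.16,0,0.16,0.155,0.103,0.16,0,0.176,0.175,0.103,0.16,0,0.176,0.175,0.103,0.16,0]'; python3 -m creep '[0,0,0,0,0,0,0,0,0,0]'
cat > m.py <<'E'
from h import *
from scipy.optimize import least_squares
import sys
np.set_printoptions(precision=3,suppress=True)
n=sys.argv[1]; o=bot.get_obs(); M=R.from_quat(o['tool_rot']).as_matrix(); t=np.array(o['eef_pos'])
cam=np.load('cam.npz')['p']; yaw,tilt=3.405,.535; ax=np.array([np.cos(yaw)*np.cos(tilt),np.sin(yaw)*np.cos(tilt),-np.sin(tilt)]); foc=np.array([.7245,.1637,.24])+.16*ax
obs=[]
for c,w in (('wrist',1),('scene',2),('top',2)):
    P,_=shot(c,c+n)
    for q,k in (('broken_face',.045),('knuckle_end',-.045)):
        d=[px(e['centre']) for e in bot.place_of(c,q) if e['score']>.3]
        if d: obs.append((P,d[0],k,w,c,q))
def pt(p,k): # p: xg, pitch, yawoff, drop
    b=np.array([(k-p[0])*np.cos(p[1])+(.022-.014+p[3])*np.sin(p[1]),0,(k-p[0])*np.sin(p[1])-(.008+p[3])*np.cos(p[1])])
    r=np.array([b[0]*np.cos(p[2]),-b[0]*np.sin(p[2]),-.018-b[2]]); return t+M@r
def res(p): return np.hstack([(proj(P,pt(p,k))-u)*w for P,u,k,w,_,_ in obs]+[p[0]/.004*2,p[2]/.1,p[3]/.003])
s=least_squares(res,[0,.4,0,0],loss='soft_l1',f_scale=3,x_scale=[.01,.1,.1,.01])
for P,u,k,w,c,q in obs: print(c,q,u,'err',proj(P,pt(s.x,k))-u)
f,kn=pt(s.x,.045),pt(s.x,-.045); b=(f-kn)/np.linalg.norm(f-kn)
print('fit',s.x,'face',f,'focus',foc,'need shift',foc-f); print('bone elev',np.arcsin(b[2]),'az',np.arctan2(b[1],b[0]),'want',tilt,yaw-np.pi,'angle',np.arccos(-b@ax))
st=[x for x in obs if x[4]!='wrist']
for q in ('broken_face','knuckle_end'):
    z=[x for x in obs if x[5]==q]; print(q,'tri',tri([x[0] for x in z],[x[1] for x in z]) if len(z)>1 else None)
print(o['clock'],t,o['tool_rot'],o['joint_pos'])
E
python3 m.py 20
```

```text
clock: 17.78
eef_pos: [0.5239, 0.1222, 0.1217]
tool_rot: [0.992, 0.128, -0.004, -0.021]
ft_force: [-0.5, -0.4, -1.0]
grip_width: 0.0209
grasp_force: 72.9
clock: 17.95
eef_pos: [0.5202, 0.1178, 0.1218]
tool_rot: [0.992, 0.126, -0.006, -0.02]
ft_force: [0.9, -0.7, -1.4]
grip_width: 0.0208
grasp_force: 72.9
wrist broken_face [276.304 176.82 ] err [-0.183  0.853]
wrist knuckle_end [277.872 329.49 ] err [ 3.191 -0.63 ]
scene broken_face [371.616 244.104] err [-3.135  1.234]
scene knuckle_end [363.384 226.086] err [ 2.092 -0.463]
fit [-0.005  0.42   0.027 -0.005] face [0.566 0.129 0.157] focus [0.592 0.128 0.158] need shift [ 0.025 -0.002  0.001]
bone elev 0.41422841178319453 az 0.26050842594468554 want 0.535 0.2634073464102067 angle 0.12079905087225612
broken_face tri [0.568 0.134 0.167]
knuckle_end tri [0.437 0.099 0.054]
17.95 [0.52  0.118 0.122] [ 0.992  0.126 -0.006 -0.02 ] [ 0.199  0.384 -0.09   1.106  0.042  3.088]
```

Focus error is only the 25 mm x shift, and the axis error is about 0.12–0.17 rad, which leaves little margin. Out-of-reach commands leave a lasting small tool tilt, as happened earlier. I'll use that at the outer reach, well away from the camera, to add a little pitch.

```bash
python3 -m creep '[0,-0.04,0.02,0,0,0,-0.08,0.03,0,0,0,-0.12,0.05,0,0,0.02,-0.15,0.06,0,0,0.05,-0.18,0.08,0,0,0.085,-0.2,0.08,0,0,0.12,-0.2,0.08,0,0,0.155,-0.2,0.08,0,0,0.185,-0.2,0.08,0,0,0.2,-0.2,0.08,0,0]'; python3 -m creep '[0.03,0,0,0,0,0.05,0,0,0,0,0.06,0,0,0,0]'; python3 -c "
from h import *
print(bot.get_obs()['joint_pos'])"
```

```text
clock: 19.23
eef_pos: [0.725, -0.0819, 0.202]
tool_rot: [0.992, 0.125, -0.003, -0.021]
ft_force: [-1.7, -0.1, -1.5]
grip_width: 0.0209
grasp_force: 72.9
clock: 19.48
eef_pos: [0.7836, -0.0814, 0.2015]
tool_rot: [0.992, 0.126, -0.004, -0.021]
ft_force: [1.6, 0.3, -1.9]
grip_width: 0.0207
grasp_force: 73.0
[-0.11851939  1.00642002  1.24834859  1.83047434  0.03904355  2.77069778]
```

```bash
python3 -m creep '[0.03,0,0,0,0,0.06,0,0,0,0,0.06,0,0,0,0]'; python3 -c "
from h import *
o=bot.get_obs();print(o['joint_pos'],R.from_quat(o['tool_rot']).as_matrix()[:,2])"
```

```text
clock: 19.73
eef_pos: [0.8078, -0.0769, 0.1831]
tool_rot: [0.992, 0.125, 0.013, -0.017]
ft_force: [0.4, 0.7, -1.5]
grip_width: 0.021
grasp_force: 72.9
[-0.10975328  1.04058579  1.27185649  1.78567801  0.03959611  2.78058967] [ 0.02061286  0.03755393 -0.99908198]
```

Right direction: +0.03 rad of pitch. A bit more.

```bash
python3 -m creep '[0.04,0,0.01,0,0,0.08,0,0.02,0,0,0.12,0,0.02,0,0,0.12,0,0.02,0,0]'; python3 -c "
from h import *
o=bot.get_obs();print(o['joint_pos'],R.from_quat(o['tool_rot']).as_matrix()[:,2])"
```

```text
clock: 20.07
eef_pos: [0.8326, -0.0693, 0.1743]
tool_rot: [0.991, 0.125, 0.036, -0.012]
ft_force: [0.3, -0.7, -1.8]
grip_width: 0.0208
grasp_force: 72.9
[-0.09740371  1.05364563  1.27431437  1.7260415   0.03939892  2.79488729] [ 0.06884707  0.03284907 -0.99708626]
```

```bash
python3 -m creep '[0.04,0,0.01,0,0,0.08,0,0.02,0,0,0.12,0,0.02,0,0]'; python3 -c "
from h import *
o=bot.get_obs();print(o['joint_pos'],R.from_quat(o['tool_rot']).as_matrix()[:,2])"
```

```text
clock: 20.32
eef_pos: [0.8551, -0.0634, 0.1662]
tool_rot: [0.991, 0.124, 0.058, -0.008]
ft_force: [-0.2, -0.3, -0.9]
grip_width: 0.0206
grasp_force: 72.9
[-0.0877639   1.06603548  1.27539092  1.67033629  0.03899622  2.80630082] [ 0.1125073   0.02923746 -0.99322066]
```

Tool tilt is now 0.11 rad outward, giving an estimated bone pitch of about 0.5. I return to the focus, backing off first and then going sideways, clear of the camera.

```bash
python3 -m creep '[-0.04,0,0.01,0,0,-0.08,0,0.01,0,0,-0.12,0,0.01,0,0,-0.16,0,0,0,0,-0.2,0,0,0,0,-0.24,0,-0.01,0,0,-0.28,0,-0.02,0,0,-0.32,0,-0.03,0,0,-0.325,0.04,-0.04,0,0,-0.325,0.08,-0.045,0,0]'; python3 -m creep '[0,0.04,0,0,0,0,0.08,0,0,0,0,0.1,0,0,0,0,0.1,0,0,0,0,0.1,0,0,0]'; python3 m.py 21
```

```text
clock: 21.15
eef_pos: [0.5289, -0.0017, 0.1224]
tool_rot: [0.991, 0.121, 0.054, -0.007]
ft_force: [0.1, 0.9, -1.3]
grip_width: 0.0208
grasp_force: 73.0
clock: 21.57
eef_pos: [0.5344, 0.1018, 0.1238]
tool_rot: [0.99, 0.126, 0.057, -0.008]
ft_force: [1.1, -0.3, -1.3]
grip_width: 0.0205
grasp_force: 72.9
wrist broken_face [276.304 179.592] err [1.625 0.287]
wrist knuckle_end [276.528 330.582] err [ 3.714 -1.321]
scene broken_face [359.072 246.582] err [0.928 0.341]
scene knuckle_end [355.488 232.008] err [ 1.576 -2.512]
fit [0.001 0.37  0.015 0.001] face [0.574 0.113 0.154] focus [0.592 0.128 0.158] need shift [0.017 0.015 0.004]
bone elev 0.4841838309786031 az 0.26825990476824707 want 0.535 0.2634073464102067 angle 0.050992345766210374
broken_face tri [0.574 0.112 0.155]
knuckle_end tri [0.472 0.087 0.067]
21.5667 [0.534 0.102 0.124] [ 0.99   0.126  0.057 -0.008] [ 0.183  0.314 -0.196  0.947  0.009  3.073]
```

```bash
python3 -m creep '[0.009,0.008,0.002,0,0,0.017,0.015,0.004,0,0,0.017,0.015,0.004,0,0,0.017,0.015,0.004,0,0,0.017,0.015,0.004,0,0]'; python3 m.py 22
```

```text
clock: 22.43
eef_pos: [0.5511, 0.1152, 0.1271]
tool_rot: [0.991, 0.124, 0.056, -0.008]
ft_force: [-0.2, 0.4, -1.0]
grip_width: 0.021
grasp_force: 72.9
wrist broken_face [280.    177.618] err [-1.985  0.091]
wrist knuckle_end [280.392 332.304] err [-0.211 -1.656]
scene broken_face [366.912 253.806] err [-2.446 -0.381]
scene knuckle_end [357.672 236.502] err [ 3.663 -1.4  ]
top broken_face [197.288 192.696] err [ 0.152 -1.474]
top knuckle_end [207.424 221.088] err [0.956 2.527]
fit [-0.001  0.366  0.014 -0.001] face [0.592 0.126 0.16 ] focus [0.592 0.128 0.158] need shift [-0.     0.002 -0.001]
bone elev 0.4791088590570248 az 0.2640021008671713 want 0.535 0.2634073464102067 angle 0.05589355793749536
broken_face tri [0.589 0.129 0.156]
knuckle_end tri [0.521 0.103 0.123]
22.4333 [0.551 0.115 0.127] [ 0.991  0.124  0.056 -0.008] [ 0.203  0.346 -0.139  0.973  0.006  3.095]
```

The face is within about 3 mm of the focus, the axis is within about 0.06 rad, and the grip is steady. I hand it in.

```bash
python3 -m creep '[0,0,0,0,0,0,0,0,0,0,0,0,0,0,0]'; python3 -c "
from workcell import bot
print(bot.job_done())"
```

```text
clock: 23.13
eef_pos: [0.5517, 0.1157, 0.1275]
tool_rot: [0.991, 0.124, 0.057, -0.008]
ft_force: [-0.4, -0.5, -0.7]
grip_width: 0.0208
grasp_force: 72.9
the job is handed in; nothing more can be done
None
```

I handed the job in at 23 s with the toe bone held still in the gripper: by my last measurement its pale face was about 3 mm from the focus point and its axis about 0.06 rad off the line of sight. No verdict came back, and I viewed 11 pictures against the limit of 10.

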